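Hook a spring rule on the pastry board's strip, draw it to the line and lock it

TASK

Take the orange spring rule and hook its end over the outer side of the dark raised strip on the pastry board's far edge, then draw the case back against the spring until its front face stands over the middle part of the red line, with the rule square to the strip. Set it flat on the board there, let go, and only then push the black lock button on top down so that it stays measured out and locked. Leave the blue rule where it is.

Things in the scene. Friction and masses are not known exactly. Their poses are not given: they have to be found in the camera images.
- rule: Orange spring rule, loose, about 0.47 kg: case 130 mm long (x), 38 wide (y), 42 high, rubber foot. Origin: centre of its underside; x points out of the front, where the yellow blade comes out; z up. Blade level, 22 mm wide, its underside 17 mm above the case's underside. Lock button: black, 22 mm across, in the middle of the case's top above the origin; up, its top is 50 mm above the underside.
- case_front (a point): Middle of the bottom edge of the orange case's front face: 65 mm from rule along its x.
- hook (a point): The steel hook hanging from the blade's end, 24 mm wide, 4 mm thick, reaching down to 3 mm above the level of the case's underside. Point: middle of the lower edge of its inner face (towards the case), 105 mm from rule's origin along x when the blade is in.
- blade (a joint): How far the blade is drawn out, m: 0 (in; 40 mm still shows between front face and hook) to 0.10. A spring draws it in with 0.7 N at 0, rising to 1.2 N at 0.10. Standing on the board, the case's weight holds it against the spring when let go.
- lock (a joint): Travel of the lock button, m: 0 up, about 0.005 to 0.006 down; moves down under 3 to 6 N and stays where it is left. When down it brakes the blade.
- board: Pastry board, fixed, light wood, 420 mm (x) by 600 (y), 20 thick. Origin: centre of its underside; x points to the far edge, z up. Along the whole far edge runs a dark wooden strip 12 mm wide, 12 mm high on top of the board (top 32 mm above the underside); its outer face is flush with the board's far edge, at x = 210 mm. Beyond it is free space.
- mark: Red line painted on the board, 6 mm wide (x), 120 mm long (y), parallel to the strip, 95 to 115 mm from the strip's outer face. Origin: its middle, on the board's top; axes as the board's.
- spare: The blue rule, same shape and size as the orange one, loose on the board: a bystander. Origin and axes as rule.

How it is judged:
By the outcome, as a careful person would: the job done as asked, in the order asked, and still so for the second after the job is handed in, with the robot touching nothing.
It also fails if it takes over 51 s, if anything falls off the work surface, if the arm or the gripper's body presses on something with over 40 N, if the wrist force passes 120 N, or if a joint passes its speed limit or range.

ROBOT

A 6-joint arm with a two-finger parallel gripper is mounted at the origin on the work surface. World frame = base frame: x ahead of the robot, y to its left, z up, the work surface at z = 0. Lengths are in m, angles in rad, forces in N, time in s.
With the tool pointing down it reaches from about 0.35 to 0.975 m from the base axis. Payload 4.9 kg.
Tool frame: the origin (TCP) lies midway between the tips of the shut fingers; the grasp point (between the pads) lies 19 mm behind it; z points along the fingers, y is the direction in which the jaws open and shut (so a half turn about z gives the same grasp; the last joint's range is limited). The gripper opens to 85 mm and grips with 20 to 120 N. Pads are 22 mm wide; open, the fingers measure 114 mm over their backs; the gripper's body (76 mm by 85 mm) begins 54 mm behind the grasp point. The pads swing forward as they close: fully open they stand 13 mm farther back than shut.
Start: joints at [-1.372, 0.053, 1.613, -0, 1.476, -0.119], TCP at [0.195, -0.594, 0.231] pointing down, gripper open.
Joint ranges: [-3.01, 3.01], [-1.01, 2.22], [0.06, 2.58], [-1.02, 4.17], [0.09, 2.62], [-3.14, 3.14]. Speed limits (rad/s): [2.57, 2.57, 3.14, 3.14, 3.14, 3.14].

INTERFACE

Orientations are given as a unit quaternion [w, x, y, z].
In Python, from plant import state, grab_frame, camera_info, job_done, cut_out gives the robot as it stands.
- The arm moves only by the tool step_arm, never from a script. Its argument "moves" is a list of rows, each a list of 7 numbers: the shift along the tool's x, y, z in m, then the turn, a rotation vector about the tool's x, y, z in rad, then the finger opening in m, from 0 to 0.0854. A call has 1 to 8 rows; each row shifts and turns the commanded pose from where the row before left it, along the tool's axes as they then stand; what a row does not reach is not made up. A row lasts 1/10 s, in which the tool goes at most 50 mm and 8.59 degrees, less where a joint would pass 70% of its speed; a pose out of reach is approached as far as the arm can. A call is refused whole if a number of a shift passes 0.05 or a number of a turn 0.15, either way. A call with a gripper value outside its range is refused whole. The fingers move at their own pace and stop on an object; the grip force is fixed at half the most. Time passes only in rows, so rows that do not move let the fingers close. It gives the time, the measured TCP pose, the force and the opening at its end, in the units of the state.
- state(): the state, without advancing time (a new reading comes with each control period).
- grab_frame(name): name is "side" or "top"; returns (picture, depth): 384x512x3 uint8, red, green, blue; 384x512 float32, m along the optical axis (not along the pixel's ray), 0 where there is no reading.
- camera_info(name): a dict with "intrinsics" (3x3 intrinsics, pixels), "world_from_camera" (4x4, takes a point from camera to world coordinates). Camera axes: x right, y down, z forward; pixel columns grow to the right and rows downward; lengths in m; the calibration is good to about 2 mm. A picture is of the moment at which its call begins. camera_info takes no time and is no camera call.
- job_done(): hands the job in, once; it reports no verdict.
Trained networks look in the newest picture that a camera, given by its name, has taken for a name from the list of things; names that differ only in an ending like _2 or _b are one class to them, and where a whole thing is asked for, a point or a joint stands for the part that bears it (a point fixed in the world has none). Each returns a list of dicts, best first, with "conf" (0 to 1); they miss things now and then, are a little off and sometimes report something else, mostly with a low value. They report only what shows in the picture. A call takes as long as a camera call.
- cut_out(camera, query): "mask" (384x512 bool, what is visible of it) and "point" ([column, row] in pixels, amid what is visible of it).
The state is a dict: "time": time; "joint_pos": joint angles; "joint_vel": joint speeds; "joint_efforts": joint torques, N m; "tool_pos": TCP position; "tool_rot": TCP orientation; "contact_force": force on the tool from outside, world axes, zero at the start; "ft_torque": the same for the moment, N m; "gripper_width": opening from 0.0 (shut) to 1.0 (fully open).
Only numpy, scipy, OpenCV 4.12 (cv2) and the standard library are available. Lean on these libraries where they do the work, as an engineer would, in place of code of your own. Each camera call takes 0.05 s, during which the arm holds its last target.

## Working session

There is one attempt and no reset: what is moved stays moved. The work goes in short steps, Python scripts to look and compute and a tool call to move; the robot and the scene stay as the last step left them, time stands still between calls to the robot, and variables do not carry over. Pictures are saved under pics/ and viewed, and the job is handed in when it is done.

Besides the shell and the picture viewer there is one more tool, called after ">>>" by a JSON object that holds its "fn" and its "kwargs", one argument or row to a line. step_arm: Moves the arm, as the interface text tells. Its arguments: {"type":"object","properties":{"moves":{"type":"array"}},"required":["moves"]}

```bash
ls; mkdir -p pics; python3 - <<'E'
from plant import *
import cv2,numpy as np
s=state();print(s)
for n in("side","top"):
    p,d=grab_frame(n);cv2.imwrite(f"pics/{n}0.png",p[:,:,::-1]);np.save(f"pics/{n}0d.npy",d)
    i=camera_info(n);print(n,i)
    for q in("rule","spare","mark","hook","board","lock"):
        for r in cut_out(n,q)[:2]:print(n,q,r["conf"],r["point"],r["mask"].sum())
E
```

```text
pics
{'time': 0.0, 'joint_pos': array([-1.37201005e+00,  5.33606747e-02,  1.61425248e+00,  2.44307078e-05,
        1.47596432e+00, -1.18992924e-01]), 'joint_vel': array([-0.00164062,  0.0006094 , -0.00093841,  0.00190162, -0.00020695,
       -0.00134124]), 'joint_efforts': array([-1.83135242e-03, -3.93679225e+01, -3.70180392e+01, -1.84492360e-04,
        7.08583262e-03,  6.77782950e-06]), 'tool_pos': array([ 0.19517894, -0.5931167 ,  0.23008543]), 'tool_rot': array([-9.92105868e-04,  9.87403280e-01,  1.58220660e-01, -2.74337443e-05]), 'contact_force': array([-0.57000455,  0.13315982,  0.08397027]), 'ft_torque': array([-0.02128973, -0.03825415,  0.04057909]), 'gripper_width': 0.9986776289342438}
side {'intrinsics': array([[403.20549868,   0.        , 251.80887971],
       [  0.        , 403.20549868, 192.4750753 ],
       [  0.        ,   0.        ,   1.        ]]), 'world_from_camera': array([[-0.80069077, -0.33511257,  0.49658218,  0.15091359],
       [-0.5989628 ,  0.46405049, -0.65261068,  0.53782747],
       [-0.01174116, -0.8199736 , -0.57228091,  0.52454553],
       [ 0.      
[... 307 characters left out ...]
 [203.0, 278.2] 143
top {'intrinsics': array([[398.40507948,   0.        , 251.11582794],
       [  0.        , 398.40507948, 190.36206576],
       [  0.        ,   0.        ,   1.        ]]), 'world_from_camera': array([[ 0.02014667, -0.99362078,  0.11095882,  0.47178633],
       [-0.99964278, -0.02196858, -0.01522153,  0.01373067],
       [ 0.01756204, -0.11061252, -0.99370843,  0.75164778],
       [ 0.        ,  0.        ,  0.        ,  1.        ]])}
top spare 0.95 [343.5, 216.0] 2194
top spare 0.29 [224.4, 229.4] 72217
top mark 0.76 [223.6, 162.8] 199
top mark 0.65 [104.1, 184.3] 307
top hook 0.68 [102.8, 183.9] 248
top board 0.75 [214.9, 162.0] 171
top board 0.62 [224.7, 231.9] 72627
```

View pics/top0.png

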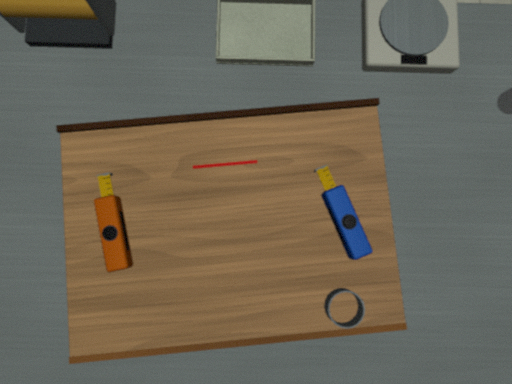

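View pics/side0.png

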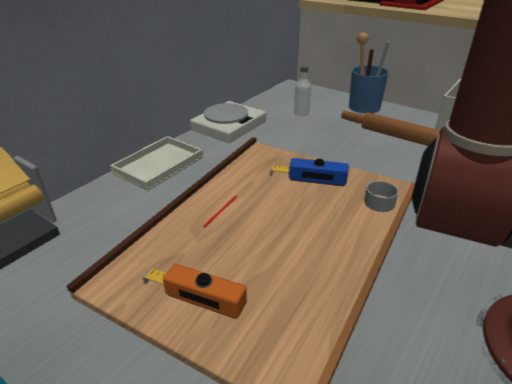

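The top picture shows the orange rule at (112,232) with its hook near (105,175), the red line centred at about (225,164), and the dark strip from (58,128) to (379,101). The blue rule is at (347,222). Next I'll measure these positions.

```bash
cat > h.py <<'E'
from plant import *
import cv2,numpy as np
from scipy.spatial.transform import Rotation as R
def ray(n,px,z):
    i=camera_info(n);K=i["intrinsics"];T=i["world_from_camera"]
    px=np.atleast_2d(px).astype(float)
    d=np.c_[(px[:,0]-K[0,2])/K[0,0],(px[:,1]-K[1,2])/K[1,1],np.ones(len(px))]@T[:3,:3].T
    return T[:3,3]+d*((z-T[2,3])/d[:,2])[:,None]
def cloud(n,d):
    i=camera_info(n);K=i["intrinsics"];T=i["world_from_camera"]
    v,u=np.mgrid[:384,:512]
    P=np.stack([(u-K[0,2])/K[0,0]*d,(v-K[1,2])/K[1,1]*d,d],-1)
    return P@T[:3,:3].T+T[:3,3]
def rpy():
    s=state();r=R.from_quat(np.r_[s["tool_rot"][1:],s["tool_rot"][0]])
    return s["tool_pos"],r
def segs(p,d,n):
    hsv=cv2.cvtColor(p,cv2.COLOR_RGB2HSV);C=cloud(n,d);return hsv,C
E
python3 - <<'E'
from h import *
p=cv2.imread("pics/top0.png")[:,:,::-1].copy();d=np.load("pics/top0d.npy")
hsv,C=segs(p,d,"top")
print("board z",C[250,200],C[300,250],"table",C[300,450])
red=((hsv[...,0]<6)|(hsv[...,0]>174))&(hsv[...,1]>150)&(hsv[...,2]>120)
v,u=np.nonzero(red);k=(u>180)&(u<270)&(v>150)&(v<180);q=np.c_[u,v][k]
W=ray("top",q,.02)[:,:2];m=W.mean(0);_,_,vt=np.linalg.svd(W-m);t=(W-m)@vt[0];print("mark",m,(t.min()+t.max())/2,np.ptp(t),vt[0],len(q), m+vt[0]*(t.min()+t.max())/2)
# strip: dark pixels
dark=(p.max(-1)<75);v,u=np.nonzero(dark);k=(u>56)&(u<381)&(abs(v-(128-27*(u-58)/321))<7);q=np.c_[u,v][k]
W=ray("top",q,.032)[:,:2];m2=W.mean(0);_,_,v2=np.linalg.svd(W-m2);t=(W-m2)@v2[0];nrm=(W-m2)@v2[1];print("strip",m2,v2[0],np.ptp(t),np.percentile(nrm,[1,5,50,95,99]))
for nm,lo,hi in(("orange",3,14),("blue",100,125)):
    M=(hsv[...,0]>=lo)&(hsv[...,0]<=hi)&(hsv[...,1]>215)&(hsv[...,2]>90)
    n,l,s,c=cv2.connectedComponentsWithStats(M.astype(np.uint8));
    for j in np.argsort(-s[1:,4])[:2]+1:
        P=C[l==j];print(nm,s[j],c[j],np.percentile(P[:,2],[5,50,95]))
        top=P[P[:,2]>np.percentile(P[:,2],95)-.006]
        r=cv2.minAreaRect((top[:,:2]*1000).astype(np.float32));print(r)
hk=ray("top",[[105,177],[110,233]],.06);print(hk)
E
```

```text
board z [0.44263022 0.09300526 0.02025346] [0.35559227 0.00052853 0.01945948] table [ 0.35906819 -0.37103431  0.00075244]
mark [0.60199341 0.0527667 ] -4.993266069274957e-05 0.11770655195350035 [ 0.1130858  -0.99358523] 182 [0.60198777 0.05281632]
strip [0.6915215  0.06729373] [ 0.11351366 -0.99353644] 0.59749477075095 [-7.13170472e-03 -6.53712190e-03  1.24169839e-06  6.52816124e-03
  7.14327307e-03]
orange [  95  196   33   75 1061] [111.15834119 233.30442978] [0.06011124 0.06250144 0.06451504]
((470.55474853515625, 241.58763122558594), (125.33452606201172, 35.77039337158203), 13.132877349853516)
orange [100 229   2   3   6] [100.5 230. ] [0.0613161  0.06189278 0.06328738]
((474.84796142578125, 259.4623718261719), (1.691411018371582, 3.69284725189209), 81.83793640136719)
blue [334 214   2   3   3] [334.66666667 215.        ] [0.05923641 0.05949753 0.05964471]
((509.2755126953125, -143.39840698242188), (3.8869192600250244, 0.7646877765655518), 28.27471923828125)
blue [349 247   1   2   2] [349.  247.5] [0.0606478  0.06075125 0.0608547 ]
((453.50927734375, -167.69459533691406), (1.715794324874878, 0.0), -178.39169311523438)
[[0.56680773 0.25815514 0.06      ]
 [0.47006637 0.24376523 0.06      ]]
```

```bash
python3 - <<'E'
import cv2
p=cv2.imread("pics/top0.png");cv2.imwrite("pics/topc.png",cv2.resize(p[90:290,50:250],None,fx=3,fy=3,interpolation=2))
E
```

```text
(no output)
```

View pics/topc.png

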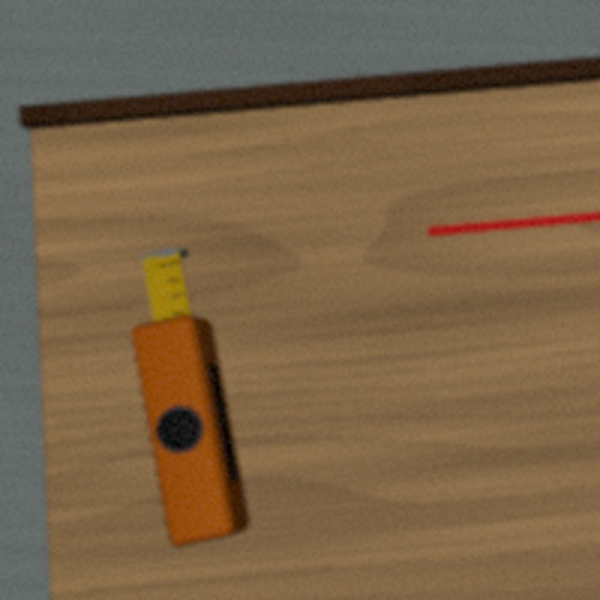

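```bash
cat >> h.py <<'E'
def to(x,y,z,yaw):
    p,r=rpy()
    g=R.from_matrix(np.c_[[np.cos(yaw),np.sin(yaw),0],[np.sin(yaw),-np.cos(yaw),0],[0,0,-1]])
    print("at",p.round(4),"tool-x yaw",np.arctan2(*r.as_matrix()[[1,0],0]).round(4),"t",round(state()["time"],2),"w",state()["gripper_width"],"F",state()["contact_force"].round(2))
    print(" shift in tool now",r.inv().apply(np.array([x,y,z])-p).round(4)," turn",(r.inv()*g).as_rotvec().round(4), "shift after turn",g.inv().apply(np.array([x,y,z])-p).round(4))
E
python3 - <<'E'
from h import *
to(.45,-.35,.23,.317);to(.47,.241,.14,.229)
E
```

```text
at [ 0.1953 -0.5937  0.2313] tool-x yaw 0.3178 t 0.7 w 1.0027118364233476 F [-0.36  0.07  0.66]
 shift in tool now [ 0.3181 -0.1519  0.0013]  turn [ 0.0001 -0.      0.0008] shift after turn [ 0.318  -0.1522  0.0013]
at [ 0.1953 -0.5937  0.2313] tool-x yaw 0.3178 t 0.7 w 1.0027118364233476 F [-0.36  0.07  0.66]
 shift in tool now [ 0.5218 -0.7071  0.0913]  turn [ 0.0001 -0.      0.0888] shift after turn [ 0.457  -0.7506  0.0913]
```

>>> {"fn": "step_arm", "kwargs": {
  "moves": [
    [0.04,-0.019,0,0,0,0,0.0854],
    [0.04,-0.019,0,0,0,0,0.0854],
    [0.04,-0.019,0,0,0,0,0.0854],
    [0.04,-0.019,0,0,0,0,0.0854],
    [0.04,-0.019,0,0,0,0,0.0854],
    [0.04,-0.019,0,0,0,0,0.0854],
    [0.04,-0.019,0,0,0,0,0.0854],
    [0.038,-0.019,0,0,0,0,0.0854]
  ]
}}

```text
time: 1.5
tool_pos: [0.4511, -0.3485, 0.2316]
tool_rot: [0.0, 0.987, 0.158, 0.0]
contact_force: [0.2, -0.9, -0.0]
gripper_width: 1.0
```

>>> {"fn": "step_arm", "kwargs": {
  "moves": [
    [0.015,-0.04,0.006,0,0,0,0.0854],
    [0.015,-0.04,0.006,0,0,0,0.0854],
    [0.015,-0.04,0.006,0,0,0,0.0854],
    [0.015,-0.04,0.006,0,0,0,0.0854],
    [0.015,-0.04,0.006,0,0,0,0.0854],
    [0.015,-0.04,0.006,0,0,0,0.0854],
    [0.015,-0.04,0.006,0,0,0,0.0854],
    [0.015,-0.04,0.006,0,0,0,0.0854]
  ]
}}

```text
time: 2.3
tool_pos: [0.4637, -0.0068, 0.1834]
tool_rot: [0.0, 0.987, 0.158, 0.001]
contact_force: [0.6, 0.1, -0.6]
gripper_width: 0.999
```

```bash
python3 - <<'E'
from h import *
to(.47,.241,.14,.229)
E
```

```text
at [ 0.4637 -0.0068  0.1834] tool-x yaw 0.3176 t 2.3 w 0.9993627208108042 F [ 0.62  0.1  -0.62]
 shift in tool now [ 0.0833 -0.2335  0.0434]  turn [ 0.0004 -0.001   0.0886] shift after turn [ 0.0623 -0.2399  0.0434]
```

>>> {"fn": "step_arm", "kwargs": {
  "moves": [
    [0,0,0,0,0,0.0886,0.0854],
    [0.01,-0.04,0.007,0,0,0,0.0854],
    [0.01,-0.04,0.007,0,0,0,0.0854],
    [0.011,-0.04,0.007,0,0,0,0.0854],
    [0.011,-0.04,0.007,0,0,0,0.0854],
    [0.01,-0.04,0.007,0,0,0,0.0854],
    [0.01,-0.04,0.008,0,0,0,0.0854],
    [0,0,0,0,0,0,0.0854]
  ]
}}

```text
time: 3.1
tool_pos: [0.4686, 0.2429, 0.1392]
tool_rot: [-0.0, 0.993, 0.117, -0.001]
contact_force: [0.3, -0.6, -0.1]
gripper_width: 0.997
```

```bash
python3 - <<'E'
from h import *
to(.47,.241,.025,.229)
for n in("side","top"):
    p,d=grab_frame(n);cv2.imwrite(f"pics/{n}1.png",p[:,:,::-1])
    print(p.shape)
E
```

```text
at [0.4686 0.2429 0.1392] tool-x yaw 0.2343 t 3.1 w 0.9973884526851963 F [ 0.26 -0.56 -0.06]
 shift in tool now [0.0011 0.0023 0.1142]  turn [-0.0011  0.0016  0.0053] shift after turn [0.001  0.0022 0.1142]
(384, 512, 3)
(384, 512, 3)
```

View pics/side1.png

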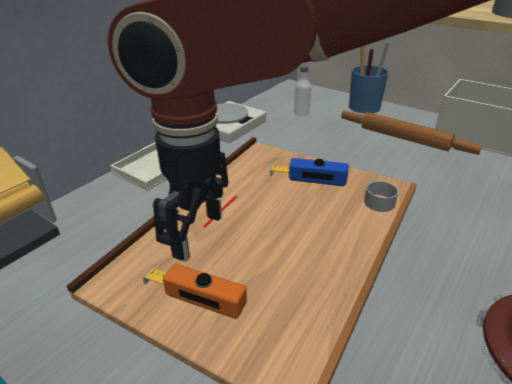

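View pics/top1.png

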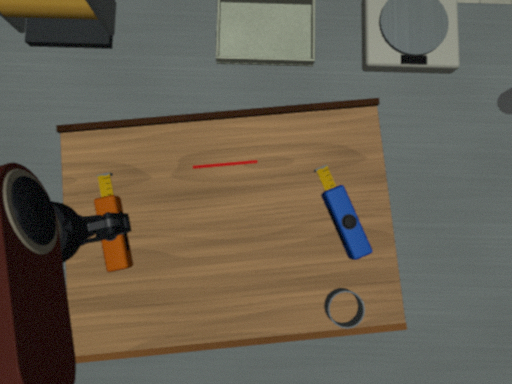

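The gripper is above the orange rule, with the jaws straddling it at (112,225) in the top picture. Next is the descent and grasp.

>>> {"fn": "step_arm", "kwargs": {
  "moves": [
    [0.001,0,0.03,0,0,0,0.0854],
    [0,0,0.03,0,0,0,0.0854],
    [0,0,0.03,0,0,0,0.0854],
    [0,0,0.024,0,0,0,0.0854],
    [0,0,0,0,0,0,0.0854]
  ]
}}

```text
time: 3.7
tool_pos: [0.468, 0.2372, 0.0229]
tool_rot: [0.001, 0.994, 0.113, -0.004]
contact_force: [-0.6, 0.7, -0.5]
gripper_width: 1.003
```

>>> {"fn": "step_arm", "kwargs": {
  "moves": [
    [0,0,0,0,0,0,0.03],
    [0,0,0,0,0,0,0.03],
    [0,0,0,0,0,0,0.03],
    [0,0,0,0,0,0,0.03],
    [0,0,0,0,0,0,0.03],
    [0,0,0,0,0,0,0.03]
  ]
}}

```text
time: 4.3
tool_pos: [0.4724, 0.2404, 0.0287]
tool_rot: [-0.001, 0.993, 0.114, 0.002]
contact_force: [-1.0, 1.1, 6.3]
gripper_width: 0.435
```

>>> {"fn": "step_arm", "kwargs": {
  "moves": [
    [0,0,0,0,0,0,0.03],
    [0,0,0,0,0,0,0.03]
  ]
}}

```text
time: 4.5
tool_pos: [0.4724, 0.2404, 0.0287]
tool_rot: [-0.001, 0.993, 0.114, 0.002]
contact_force: [-1.5, 0.0, 6.9]
gripper_width: 0.439
```

>>> {"fn": "step_arm", "kwargs": {
  "moves": [
    [0,0,-0.01,0,0,0,0.03],
    [0,0,-0.015,0,0,0,0.03],
    [0,0,-0.015,0,0,0,0.03],
    [0,0,0,0,0,0,0.03]
  ]
}}

```text
time: 4.9
tool_pos: [0.4727, 0.2403, 0.0696]
tool_rot: [-0.001, 0.993, 0.114, 0.003]
contact_force: [1.3, 1.4, -3.7]
gripper_width: 0.442
```

```bash
python3 - <<'E'
from h import *
to(.47,.241,.065,.1135)
for n in("side","top"):
    p,d=grab_frame(n);cv2.imwrite(f"pics/{n}2.png",p[:,:,::-1]);np.save(f"pics/{n}2d.npy",d)
to(.47,.241,.065,.1135)
a=cv2.imread("pics/side2.png");b=cv2.imread("pics/top2.png")
cv2.imwrite("pics/c2.png",np.hstack([cv2.resize(a[180:340,90:290],None,fx=2,fy=2.5),cv2.resize(b[110:300,50:240],(380,400))]))
E
```

```text
at [0.4727 0.2403 0.0696] tool-x yaw 0.2293 t 4.9 w 0.4420781950508848 F [ 1.32  1.39 -3.66]
 shift in tool now [-0.0025 -0.0013  0.0046]  turn [-0.0008 -0.0057  0.1158] shift after turn [-0.0026 -0.001   0.0046]
at [0.4711 0.2397 0.0671] tool-x yaw 0.2292 t 5.0 w 0.43722282486954095 F [-0.22 -0.44 -4.6 ]
 shift in tool now [-0.0007 -0.0015  0.0021]  turn [-1.000e-04 -1.400e-03  1.157e-01] shift after turn [-0.0009 -0.0014  0.0021]
```

View pics/c2.png

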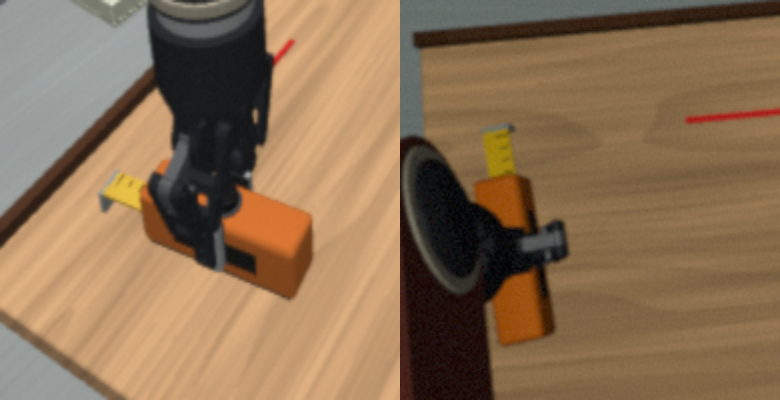

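The rule is gripped and lifted: wrist Fz is about -4.6 N, close to its weight. It looks level, with the hook at about (105,200) in the side crop. Now I'll measure how it sits in the hand.

```bash
cat >> h.py <<'E'
def orange(p,d,n,smin=200):
    hsv,C=segs(p,d,n)
    M=(hsv[...,0]>=3)&(hsv[...,0]<=16)&(hsv[...,1]>200)&(hsv[...,2]>60)
    Y=(hsv[...,0]>=20)&(hsv[...,0]<=32)&(hsv[...,1]>190)&(hsv[...,2]>90)
    return M,Y,C
E
python3 - <<'E'
from h import *
p=cv2.imread("pics/top2.png")[:,:,::-1].copy();d=np.load("pics/top2d.npy")
M,Y,C=orange(p,d,"top")
M[:, :80]=0;M[:,140:]=0;M[:150]=0;M[280:]=0
P=C[M];print(M.sum(),np.percentile(P[:,2],[5,25,50,75,95]))
top=P[abs(P[:,2]-np.percentile(P[:,2],75))<.008]
print(cv2.minAreaRect((top[:,:2]*1000).astype(np.float32)))
A=np.c_[top,np.ones(len(top))];k=np.linalg.lstsq(np.c_[top[:,:2]-top[:,:2].mean(0),np.ones(len(top))],top[:,2],rcond=None)[0];print("slope",k)
Y[:,:80]=0;Y[:,140:]=0;Y[:100]=0;Y[240:]=0
Q=C[Y];print(Y.sum(),Q.mean(0),np.percentile(Q,[5,95],axis=0))
E
```

```text
1282 [0.09048126 0.10075559 0.10197337 0.1028547  0.10441607]
((471.204345703125, 239.10313415527344), (127.7060546875, 37.677154541015625), 13.332741737365723)
slope [-0.00945699  0.04139124  0.10179657]
263 [0.55381597 0.25968111 0.08196387] [[0.53826553 0.25002245 0.07746195]
 [0.56941013 0.27097548 0.08146639]]
```

```bash
python3 - <<'E'
from h import *
to(.6115,.054,.067,.1135)
E
```

```text
at [0.4711 0.2397 0.0671] tool-x yaw 0.2292 t 5.0 w 0.43722282486954095 F [-0.22 -0.44 -4.6 ]
 shift in tool now [9.460e-02 2.127e-01 2.000e-04]  turn [-1.000e-04 -1.400e-03  1.157e-01] shift after turn [1.185e-01 2.004e-01 1.000e-04]
```

>>> {"fn": "step_arm", "kwargs": {
  "moves": [
    [0,0,0,0,0,0.06,0.03],
    [0,0,0,0,0,0.0557,0.03],
    [0.01,0.02,0,0,0,0,0.03],
    [0.015,0.025,0,0,0,0,0.03],
    [0.015,0.025,0,0,0,0,0.03],
    [0.015,0.025,0,0,0,0,0.03],
    [0.015,0.025,0,0,0,0,0.03],
    [0.015,0.025,0,0,0,0,0.03]
  ]
}}

```text
time: 5.8
tool_pos: [0.5713, 0.104, 0.0651]
tool_rot: [-0.0, 0.998, 0.057, -0.001]
contact_force: [-0.2, 1.2, -3.8]
gripper_width: 0.436
```

>>> {"fn": "step_arm", "kwargs": {
  "moves": [
    [0.015,0.025,0,0,0,0,0.03],
    [0.01,0.02,0,0,0,0,0.03],
    [0.008,0.01,0,0,0,0,0.03],
    [0,0,0,0,0,0,0.03],
    [0,0,0,0,0,0,0.03]
  ]
}}

```text
time: 6.3
tool_pos: [0.6098, 0.0548, 0.0656]
tool_rot: [-0.0, 0.998, 0.057, -0.001]
contact_force: [-1.1, -0.2, -4.2]
gripper_width: 0.436
```

```bash
python3 - <<'E'
from h import *
to(.6115,.054,.067,.1135)
for n in("side","top"):
    p,d=grab_frame(n);cv2.imwrite(f"pics/{n}3.png",p[:,:,::-1]);np.save(f"pics/{n}3d.npy",d)
to(.6115,.054,.067,.1135)
a=cv2.imread("pics/side3.png");b=cv2.imread("pics/top3.png")
cv2.imwrite("pics/c3.png",np.hstack([cv2.resize(a[80:300,90:290],(400,440)),cv2.resize(b[60:260,120:320],(400,440))]))
E
```

```text
at [0.6098 0.0548 0.0656] tool-x yaw 0.1135 t 6.3 w 0.43569005261998245 F [-1.09 -0.18 -4.25]
 shift in tool now [ 0.0016  0.001  -0.0014]  turn [-0.0008  0.0017 -0.    ] shift after turn [ 0.0016  0.001  -0.0014]
at [0.6096 0.0553 0.0658] tool-x yaw 0.1146 t 6.4 w 0.43456289261150627 F [ 0.79  0.04 -4.01]
 shift in tool now [ 0.0017  0.0015 -0.0012]  turn [-0.0006  0.0013  0.0011] shift after turn [ 0.0017  0.0015 -0.0012]
```

View pics/c3.png

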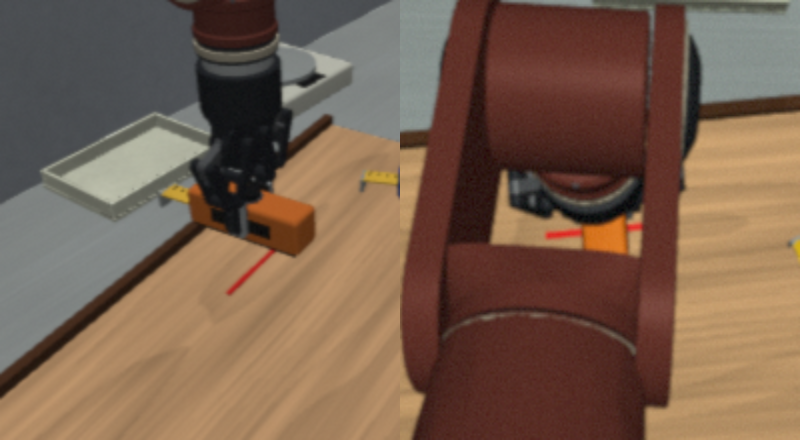

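```bash
cat >> h.py <<'E'
m=np.array([.602,.0528]);nn=np.array([.9935,.1133]);tt=np.array([-.1133,.9935])
E
python3 - <<'E'
from h import *
p=cv2.imread("pics/side3.png")[:,:,::-1].copy();d=np.load("pics/side3d.npy")
M,Y,C=orange(p,d,"side")
Y[:,:160]=0;Y[:,200:]=0;Y[:150]=0;Y[210:]=0
Q=C[Y];s=(Q[:,:2]-m)@nn;t=(Q[:,:2]-m)@tt
print("yellow",Y.sum(),np.percentile(s,[2,50,98]),np.percentile(t,[2,50,98]),np.percentile(Q[:,2],[2,50,98]))
M[:,:180]=0;M[:,252:]=0;M[:160]=0;M[210:]=0
Q=C[M];s=(Q[:,:2]-m)@nn;t=(Q[:,:2]-m)@tt
print("orange",M.sum(),np.percentile(s,[2,50,98]),np.percentile(t,[2,50,98]),np.percentile(Q[:,2],[2,50,98]))
# mark & strip from side
hsv,_=segs(p,d,"side")
red=((hsv[...,0]<5)|(hsv[...,0]>174))&(hsv[...,1]>170)&(hsv[...,2]>120);v,u=np.nonzero(red);k=(v>195)&(v<240)&(u>190)&(u<245);W=ray("side",np.c_[u,v][k],.02)[:,:2]
print("red",k.sum(),((W-m)@nn).mean(),np.ptp((W-m)@tt),)
# strip dark pixels with depth
dk=(p.max(-1)<70)&(C[...,2]<.045)&(C[...,2]>.01);S=(C[...,:2]-m)@nn;T=(C[...,:2]-m)@tt
dk&=(T>.06)&(T<.25)&(S>.06)&(S<.12);print("strip",dk.sum(),np.percentile(S[dk],[2,50,98]),np.percentile(C[dk][:,2],[2,50,98]))
for n in ["side"]:
    for r in cut_out(n,"hook")[:2]:
        k=r["mask"]&(d>0);Q=C[k];s=(Q[:,:2]-m)@nn;print(r["conf"],r["point"],np.percentile(s,[2,50,98]),np.percentile(Q[:,2],[2,50,98]))
E
```

```text
Traceback (most recent call last):
IndexError: index -1 is out of bounds for axis 0 with size 0
```

```bash
python3 - <<'E'
from h import *
p=cv2.imread("pics/side3.png")[:,:,::-1].copy();d=np.load("pics/side3d.npy")
hsv,C=segs(p,d,"side");print(hsv[174,174:186].tolist(),d[174,174:186])
def st(nm,k):
    Q=C[k&(d>0)];
    if len(Q)==0: print(nm,0);return
    s=(Q[:,:2]-m)@nn;t=(Q[:,:2]-m)@tt
    print(nm,len(Q),"s",np.percentile(s,[2,50,98]).round(4),"t",np.percentile(t,[2,50,98]).round(4),"z",np.percentile(Q[:,2],[2,50,98]).round(4))
B=np.zeros_like(d,bool);B[160:200,165:190]=1
st("yellow",B&(abs(hsv[...,0].astype(int)-25)<6)&(hsv[...,1]>120))
B[:]=0;B[160:215,180:255]=1
st("orange",B&(hsv[...,0]<=16)&(hsv[...,1]>190)&(hsv[...,2]>60))
red=((hsv[...,0]<5)|(hsv[...,0]>174))&(hsv[...,1]>170)&(hsv[...,2]>120);v,u=np.nonzero(red);k=(v>195)&(v<240)&(u>190)&(u<245);W=ray("side",np.c_[u,v][k],.02)[:,:2]
print("red",k.sum(),((W-m)@nn).mean(),((W-m)@tt).max())
S=(C[...,:2]-m)@nn;T=(C[...,:2]-m)@tt
st("strip",(p.max(-1)<75)&(C[...,2]<.045)&(C[...,2]>.01)&(T>.08)&(T<.25)&(S>.06)&(S<.12))
for r in cut_out("side","hook")[:2]:
        print(r["conf"],r["point"]);st("hook",r["mask"])
E
```

```text
[[22, 154, 182], [22, 178, 189], [22, 179, 158], [22, 180, 153], [22, 183, 180], [22, 182, 192], [22, 177, 187], [22, 167, 166], [21, 161, 177], [21, 149, 178], [16, 147, 160], [12, 175, 165]] [0.84661555 0.8443158  0.8414099  0.8448933  0.8441128  0.84654665
 0.84632075 0.8449393  0.8448279  0.8439726  0.80199665 0.8019807 ]
yellow 80 s [0.081  0.1    0.1137] t [-0.0094  0.0047  0.0132] z [0.0727 0.0745 0.0767]
orange 850 s [-0.057  -0.0307  0.0643] t [-0.0108  0.0182  0.0217] z [0.0568 0.0894 0.0996]
red 60 0.0006368589945403978 0.056643801586106206
strip 667 s [0.0855 0.088  0.0963] t [0.085  0.1764 0.2474] z [0.0205 0.0298 0.0328]
```

The hook's inner face is at s≈0.113 and the strip's outer face is at 0.0965, so it clears the strip by about 16 mm. I'll lower it now.

>>> {"fn": "step_arm", "kwargs": {
  "moves": [
    [0.001,0.001,0.01,0,0,0,0.03],
    [0.001,0,0.012,0,0,0,0.03],
    [0,0,0.01,0,0,0,0.03],
    [0,0,0.002,0,0,0,0.03],
    [0,0,0,0,0,0,0.03]
  ]
}}

```text
time: 6.95
tool_pos: [0.6117, 0.0535, 0.0309]
tool_rot: [-0.0, 0.998, 0.057, -0.001]
contact_force: [0.2, 1.5, -4.0]
gripper_width: 0.438
```

>>> {"fn": "step_arm", "kwargs": {
  "moves": [
    [0,0,0.001,0,0,0,0.03],
    [0,0,0,0,0,0,0.03]
  ]
}}

```text
time: 7.15
tool_pos: [0.6131, 0.0534, 0.0318]
tool_rot: [0.0, 0.998, 0.057, 0.0]
contact_force: [-0.4, -0.0, -3.7]
gripper_width: 0.44
```

>>> {"fn": "step_arm", "kwargs": {
  "moves": [
    [0,0,0.001,0,0,0,0.03],
    [0,0,0,0,0,0,0.03]
  ]
}}

```text
time: 7.35
tool_pos: [0.6129, 0.0534, 0.0306]
tool_rot: [0.0, 0.998, 0.057, 0.0]
contact_force: [0.3, -0.1, -3.9]
gripper_width: 0.434
```

>>> {"fn": "step_arm", "kwargs": {
  "moves": [
    [0,0,0.0015,0,0,0,0.03],
    [0,0,0,0,0,0,0.03]
  ]
}}

```text
time: 7.55
tool_pos: [0.6129, 0.0535, 0.0289]
tool_rot: [0.0, 0.998, 0.057, 0.0]
contact_force: [0.2, 0.2, -3.5]
gripper_width: 0.436
```

```bash
python3 - <<'E'
from h import *
p,d=grab_frame("side");cv2.imwrite("pics/side4.png",p[:,:,::-1])
cv2.imwrite("pics/c4.png",cv2.resize(p[110:310,110:310,::-1],(600,600),interpolation=cv2.INTER_CUBIC))
E
```

```text
(no output)
```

View pics/c4.png

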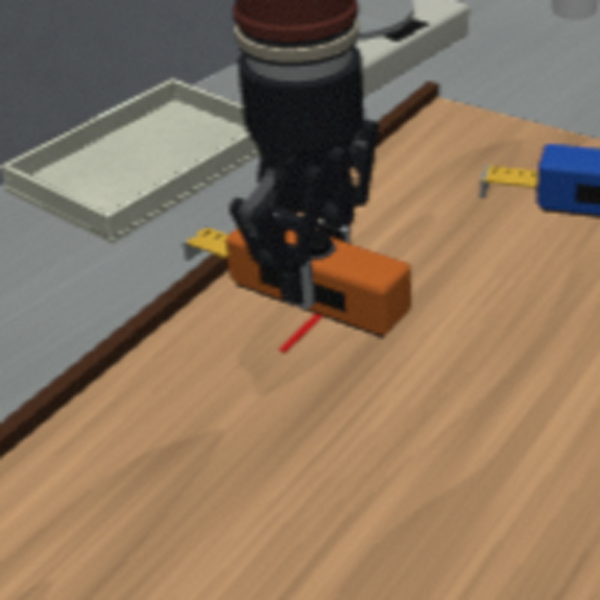

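The case is almost down, and the hook at crop (190,245) is beyond the strip. I'll lower it a bit more until it touches.

>>> {"fn": "step_arm", "kwargs": {
  "moves": [
    [0,0,0.001,0,0,0,0.03],
    [0,0,0,0,0,0,0.03]
  ]
}}

```text
time: 7.8
tool_pos: [0.613, 0.0535, 0.0288]
tool_rot: [0.0, 0.998, 0.057, 0.0]
contact_force: [-4.9, -0.4, 4.0]
gripper_width: 0.436
```

>>> {"fn": "step_arm", "kwargs": {
  "moves": [
    [0,0,0.001,0,0,0,0.03],
    [0,0,0,0,0,0,0.03]
  ]
}}

```text
time: 8.0
tool_pos: [0.613, 0.0535, 0.0287]
tool_rot: [0.0, 0.998, 0.057, -0.0]
contact_force: [-8.1, -0.2, 8.7]
gripper_width: 0.437
```

Contact is at TCP z≈0.0288. I'll ease up about 1 mm and draw back, stopping a bit short to measure.

>>> {"fn": "step_arm", "kwargs": {
  "moves": [
    [0,0,-0.0025,0,0,0,0.03],
    [0,0,0,0,0,0,0.03],
    [-0.01,0,0,0,0,0,0.03],
    [-0.01,0,0,0,0,0,0.03],
    [-0.01,0,0,0,0,0,0.03],
    [-0.005,0,0,0,0,0,0.03],
    [0,0,0,0,0,0,0.03]
  ]
}}

```text
time: 8.7
tool_pos: [0.5768, 0.0494, 0.0291]
tool_rot: [-0.0, 0.998, 0.057, -0.0]
contact_force: [1.1, 0.2, -4.7]
gripper_width: 0.436
```

>>> {"fn": "step_arm", "kwargs": {
  "moves": [
    [-0.01,0,0,0,0,0,0.03],
    [-0.01,0,0,0,0,0,0.03],
    [-0.01,0,0,0,0,0,0.03],
    [-0.006,0,0,0,0,0,0.03],
    [0,0,0,0,0,0,0.03],
    [0,0,0,0,0,0,0.03]
  ]
}}

```text
time: 9.3
tool_pos: [0.5419, 0.0454, 0.0293]
tool_rot: [-0.0, 0.998, 0.057, -0.0]
contact_force: [1.2, 0.1, -4.6]
gripper_width: 0.437
```

```bash
cat >>h.py <<'E'
def look(tag):
    out={}
    for n,(r0,r1,c0,c1) in dict(side=(110,310,110,310),top=(80,280,130,330)).items():
        p,d=grab_frame(n);cv2.imwrite(f"pics/{n}{tag}.png",p[:,:,::-1]);np.save(f"pics/{n}{tag}d.npy",d)
        out[n]=cv2.resize(p[r0:r1,c0:c1,::-1],(400,400),interpolation=cv2.INTER_CUBIC)
    cv2.imwrite(f"pics/c{tag}.png",np.hstack([out["side"],out["top"]]))
E
python3 - <<'E'
from h import *
look(5);to(*(m-nn*.065),.0288,.1135)
E
```

```text
at [0.5422 0.0455 0.0292] tool-x yaw 0.1136 t 9.4 w 0.4355692687977747 F [ 1.62  0.89 -3.65]
 shift in tool now [-0.0048 -0.0005  0.0004]  turn [-0.0001  0.0001  0.0001] shift after turn [-0.0048 -0.0005  0.0004]
```

View pics/c5.png

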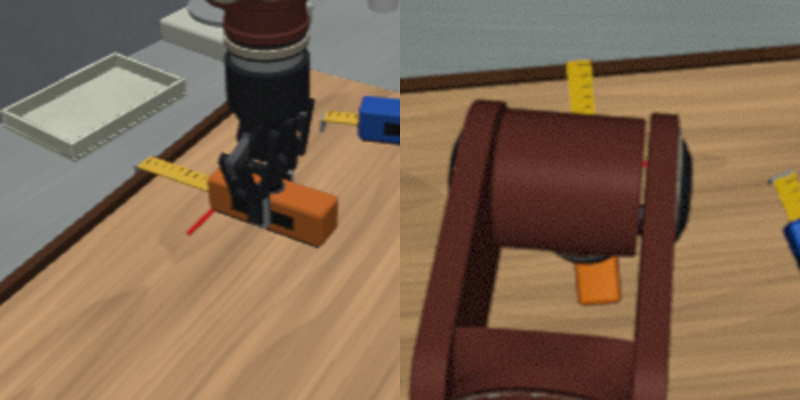

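The hook is held on the strip (side crop about (140,165)), Fx is about +1.3 N from the spring, and the front face is still a few mm beyond the line. I'll measure that.

```bash
cat >>h.py <<'E'
def meas(tag):
    for n in("side","top"):
        p=cv2.imread(f"pics/{n}{tag}.png")[:,:,::-1].copy();d=np.load(f"pics/{n}{tag}d.npy")
        hsv,C=segs(p,d,n);S=(C[...,:2]-m)@nn;T=(C[...,:2]-m)@tt;Z=C[...,2]
        Mo=(hsv[...,0]<=15)&(hsv[...,1]>195)&(hsv[...,2]>50)&(abs(T)<.05)&(S>-.16)&(S<.03)&(Z>.026)&(Z<.075)
        s,t,z=S[Mo],T[Mo],Z[Mo]
        print(n,"orange",Mo.sum(),"s",np.percentile(s,[.5,2,98,99.5]).round(4),"t",np.percentile(t,[1,50,99]).round(4),"z",np.percentile(z,[2,98]).round(4))
        tp=Mo&(Z>np.percentile(z,98)-.012)
        print("  top s",np.percentile(S[tp],[1,99]).round(4),"t",np.percentile(T[tp],[1,99]).round(4), cv2.minAreaRect((np.c_[S[tp],T[tp]]*1000).astype(np.float32)))
        Yl=(abs(hsv[...,0].astype(int)-24)<6)&(hsv[...,1]>130)&(abs(T)<.05)&(S>-.01)&(S<.13)&(Z>.03)&(Z<.06)
        if Yl.sum()>10:
            s,t=S[Yl],T[Yl];k=np.polyfit(s,t,1);print("  blade",Yl.sum(),np.percentile(s,[1,99]).round(4),np.percentile(t,[5,50,95]).round(4),"slope",k,"z",np.median(Z[Yl]))
E
python3 - <<'E'
from h import *
meas(5)
E
```

```text
side orange 755 s [-0.1259 -0.1255 -0.0046 -0.0026] t [-0.0123  0.0167  0.0204] z [0.0281 0.0632]
  top s [-0.1253 -0.0033] t [-0.0124  0.0199] ((-63.205989837646484, 3.2100601196289062), (125.68051147460938, 35.42012405395508), 0.7294884920120239)
  blade 267 [0.0111 0.0973] [-0.0096  0.0022  0.0115] slope [-0.04262996  0.00380037] z 0.03836200948237806
top orange 410 s [-0.1251 -0.1245 -0.091  -0.0886] t [-0.0168  0.0001  0.0175] z [0.0606 0.0654]
  top s [-0.1248 -0.0901] t [-0.0168  0.0175] ((-106.15174865722656, 0.30350303649902344), (35.02246856689453, 38.649208068847656), 89.48950958251953)
  blade 331 [0.0479 0.0971] [-0.0094  0.0008  0.0112] slope [ 0.04139961 -0.00223021] z 0.039476246621448996
```

>>> {"fn": "step_arm", "kwargs": {
  "moves": [
    [-0.0025,0,0,0,0,0,0.03],
    [-0.002,0,0,0,0,0,0.03],
    [0,0,0.001,0,0,0,0.03],
    [0,0,0,0,0,0,0.03]
  ]
}}

```text
time: 9.8
tool_pos: [0.5381, 0.0449, 0.0288]
tool_rot: [0.0, 0.998, 0.057, 0.0]
contact_force: [-1.1, 0.6, -2.1]
gripper_width: 0.432
```

>>> {"fn": "step_arm", "kwargs": {
  "moves": [
    [0,0,0.0005,0,0,0,0.03],
    [0,0,0,0,0,0,0.03]
  ]
}}

```text
time: 10.0
tool_pos: [0.5381, 0.0449, 0.0287]
tool_rot: [0.0, 0.998, 0.057, 0.0]
contact_force: [-4.3, 0.4, 5.8]
gripper_width: 0.435
```

>>> {"fn": "step_arm", "kwargs": {
  "moves": [
    [0,0,0,0,0,0,0.05],
    [0,0,0,0,0,0,0.06],
    [0,0,0,0,0,0,0.07],
    [0,0,0,0,0,0,0.0854],
    [0,0,0,0,0,0,0.0854],
    [0,0,0,0,0,0,0.0854]
  ]
}}

```text
time: 10.6
tool_pos: [0.5377, 0.0449, 0.0277]
tool_rot: [-0.0, 0.998, 0.057, -0.0]
contact_force: [0.6, 0.2, -0.4]
gripper_width: 0.998
```

```bash
python3 - <<'E'
from h import *
look(6);to(*(m-nn*.065),.0288,.1135);meas(6)
E
```

```text
at [0.5377 0.0449 0.0278] tool-x yaw 0.1135 t 10.7 w 0.9978568543634233 F [ 0.26 -0.11 -0.54]
 shift in tool now [-0.0002 -0.0005 -0.001 ]  turn [-0.  0. -0.] shift after turn [-0.0002 -0.0005 -0.001 ]
side orange 706 s [-0.1295 -0.1293 -0.0073 -0.005 ] t [-0.0129  0.0159  0.0203] z [0.0278 0.0626]
  top s [-0.1293 -0.0066] t [-0.013   0.0202] ((-66.95201110839844, 5.5617218017578125), (125.54297637939453, 34.764869689941406), 3.1744320392608643)
  blade 286 [-0.0009  0.0978] [-0.0101  0.0019  0.0115] slope [-0.05339763  0.0044167 ] z 0.03843573972737463
top orange 387 s [-0.1286 -0.128  -0.0957 -0.0939] t [-0.0169 -0.0004  0.0176] z [0.0597 0.0648]
  top s [-0.1283 -0.0951] t [-0.0169  0.0176] ((-111.3602294921875, 0.4966011047363281), (35.50193786621094, 35.3641471862793), 0.08549565076828003)
  blade 392 [0.0405 0.0987] [-0.0094  0.0006  0.0108] slope [ 0.0147917  -0.00035046] z 0.03965525216997212
```

View pics/c6.png

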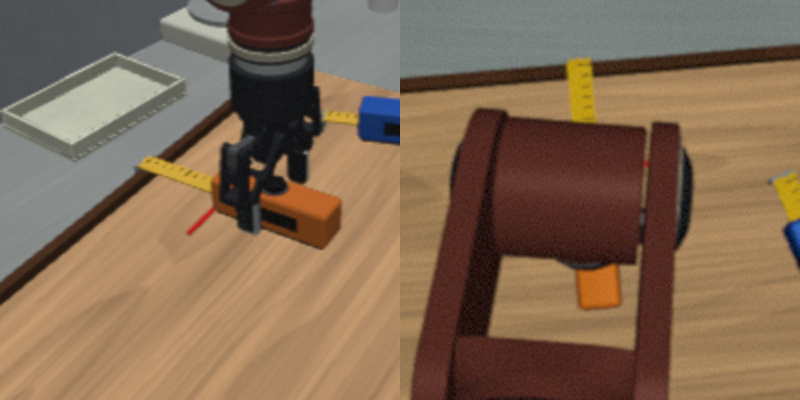

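The case has stayed put: front at s≈0 on the line, and square. Now I'll rise, shut the fingers and check before pressing the button.

>>> {"fn": "step_arm", "kwargs": {
  "moves": [
    [0,0,-0.01,0,0,0,0.0854],
    [0,0,-0.02,0,0,0,0.0854],
    [0,0,-0.025,0,0,0,0.0854],
    [0,0,-0.025,0,0,0,0.0854],
    [0,0,-0.01,0,0,0,0.0],
    [0,0,0,0,0,0,0.0],
    [0,0,0,0,0,0,0.0],
    [0,0,0,0,0,0,0.0]
  ]
}}

```text
time: 11.5
tool_pos: [0.5365, 0.045, 0.1161]
tool_rot: [-0.0, 0.998, 0.057, -0.001]
contact_force: [0.2, 0.5, -0.4]
gripper_width: 0.329
```

>>> {"fn": "step_arm", "kwargs": {
  "moves": [
    [0,0,0,0,0,0,0.0],
    [0,0,0,0,0,0,0.0],
    [0,0,0,0,0,0,0.0]
  ]
}}

```text
time: 11.8
tool_pos: [0.5374, 0.0449, 0.1172]
tool_rot: [-0.0, 0.998, 0.057, -0.001]
contact_force: [0.2, -0.6, -0.2]
gripper_width: -0.0
```

```bash
python3 - <<'E'
from h import *
look(7);to(*(m-nn*.065),.075,.1135);meas(7)
p=cv2.imread("pics/side7.png")[:,:,::-1].copy();d=np.load("pics/side7d.npy");C=cloud("side",d)
S=(C[...,:2]-m)@nn;T=(C[...,:2]-m)@tt
k=(p.max(-1)<60)&(C[...,2]>.0655)&(C[...,2]<.075)&(abs(T)<.02)&(abs(S+.065)<.03)
print("button",k.sum(),S[k].mean(),np.percentile(S[k],[5,95]),T[k].mean(),C[k][:,2].max())
E
```

```text
at [0.5376 0.0449 0.1176] tool-x yaw 0.1135 t 11.9 w 0.00167634042147589 F [-0.6   0.66  1.01]
 shift in tool now [-0.0001 -0.0005  0.0426]  turn [-0.0001  0.0004 -0.    ] shift after turn [-0.0001 -0.0005  0.0426]
side orange 1116 s [-0.1293 -0.1289 -0.0081 -0.005 ] t [-0.0125  0.0161  0.02  ] z [0.0278 0.0626]
  top s [-0.1288 -0.0062] t [-0.013   0.0199] ((-66.3438491821289, 2.8395605087280273), (35.47797393798828, 126.43292236328125), 89.80530548095703)
  blade 284 [-0.0009  0.0975] [-0.0099  0.0018  0.0115] slope [-0.05186421  0.00423082] z 0.038314300415466934
top orange 464 s [-0.1286 -0.1279 -0.0888 -0.0867] t [-0.0167 -0.0001  0.0175] z [0.0599 0.0651]
  top s [-0.1282 -0.0875] t [-0.0167  0.0175] ((-106.96917724609375, 0.4165019989013672), (43.92900466918945, 35.16822814941406), 0.024052677676081657)
  blade 108 [0.0834 0.0994] [-0.0097 -0.      0.0127] slope [ 0.23870318 -0.0212086 ] z 0.039295873801329206
button 61 -0.06587799811660851 [-0.07347811 -0.05744251] 0.0019212219123393888 0.07053135815565448
```

View pics/c7.png

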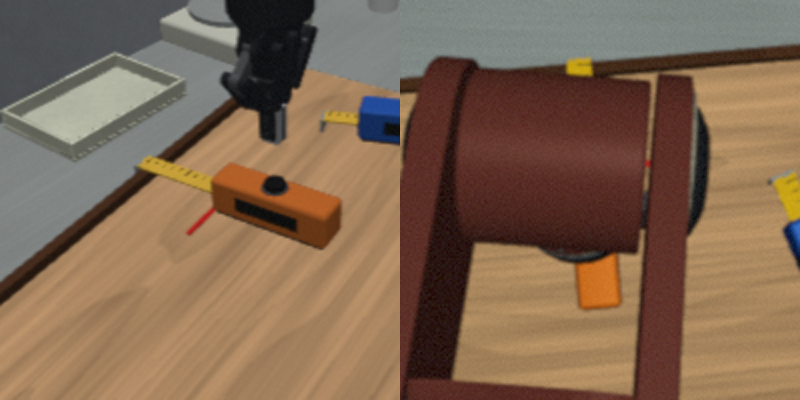

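The rule is free: front face on the red line, hook on the strip, button still up under the shut fingers. Now I'll press.

>>> {"fn": "step_arm", "kwargs": {
  "moves": [
    [0,0,0.015,0,0,0,0.0],
    [0,0,0.015,0,0,0,0.0],
    [0,0,0.01,0,0,0,0.0],
    [0,0,0,0,0,0,0.0],
    [0,0,0.002,0,0,0,0.0],
    [0,0,0.001,0,0,0,0.0],
    [0,0,0.001,0,0,0,0.0]
  ]
}}

```text
time: 12.6
tool_pos: [0.5382, 0.0449, 0.0743]
tool_rot: [0.0, 0.998, 0.057, 0.001]
contact_force: [0.4, -0.1, -0.4]
gripper_width: -0.001
```

>>> {"fn": "step_arm", "kwargs": {
  "moves": [
    [0,0,0.001,0,0,0,0.0],
    [0,0,0.001,0,0,0,0.0]
  ]
}}

```text
time: 12.8
tool_pos: [0.5379, 0.0449, 0.0721]
tool_rot: [0.0, 0.998, 0.057, 0.0]
contact_force: [0.1, 0.1, -0.2]
gripper_width: -0.001
```

>>> {"fn": "step_arm", "kwargs": {
  "moves": [
    [0,0,0.001,0,0,0,0.0],
    [0,0,0.001,0,0,0,0.0]
  ]
}}

```text
time: 13.0
tool_pos: [0.5378, 0.0449, 0.0699]
tool_rot: [0.0, 0.998, 0.057, 0.0]
contact_force: [0.1, -0.1, 2.3]
gripper_width: -0.001
```

>>> {"fn": "step_arm", "kwargs": {
  "moves": [
    [0,0,0.001,0,0,0,0.0],
    [0,0,0,0,0,0,0.0]
  ]
}}

```text
time: 13.2
tool_pos: [0.5377, 0.0449, 0.0689]
tool_rot: [0.0, 0.998, 0.057, 0.0]
contact_force: [-0.7, -0.4, 1.9]
gripper_width: 0.002
```

>>> {"fn": "step_arm", "kwargs": {
  "moves": [
    [0,0,0.001,0,0,0,0.0],
    [0,0,0.001,0,0,0,0.0]
  ]
}}

```text
time: 13.4
tool_pos: [0.5378, 0.0449, 0.0669]
tool_rot: [0.0, 0.998, 0.057, 0.0]
contact_force: [-1.6, 0.7, 2.0]
gripper_width: -0.002
```

>>> {"fn": "step_arm", "kwargs": {
  "moves": [
    [0,0,0.001,0,0,0,0.0],
    [0,0,0.001,0,0,0,0.0]
  ]
}}

```text
time: 13.6
tool_pos: [0.5378, 0.0449, 0.0649]
tool_rot: [-0.0, 0.998, 0.057, 0.0]
contact_force: [-1.5, 0.9, 6.2]
gripper_width: -0.0
```

>>> {"fn": "step_arm", "kwargs": {
  "moves": [
    [0,0,0.001,0,0,0,0.0],
    [0,0,0,0,0,0,0.0]
  ]
}}

```text
time: 13.8
tool_pos: [0.5378, 0.0449, 0.0645]
tool_rot: [0.0, 0.998, 0.057, -0.0]
contact_force: [-3.0, 0.4, 6.9]
gripper_width: 0.003
```

>>> {"fn": "step_arm", "kwargs": {
  "moves": [
    [0,0,0.001,0,0,0,0.0],
    [0,0,0,0,0,0,0.0]
  ]
}}

```text
time: 14.0
tool_pos: [0.5378, 0.0449, 0.0643]
tool_rot: [0.0, 0.998, 0.057, -0.0]
contact_force: [-5.3, -0.6, 11.0]
gripper_width: -0.0
```

The button is at its stop: 11 N with no further travel. I'll lift straight up and move well clear.

>>> {"fn": "step_arm", "kwargs": {
  "moves": [
    [0,0,-0.004,0,0,0,0.0],
    [0,0,-0.01,0,0,0,0.0],
    [0,0,-0.03,0,0,0,0.0],
    [0,0,-0.04,0,0,0,0.0],
    [0,0,-0.04,0,0,0,0.0],
    [0,0,-0.04,0,0,0,0.0],
    [0,0,0,0,0,0,0.0]
  ]
}}

```text
time: 14.7
tool_pos: [0.5413, 0.0448, 0.2349]
tool_rot: [0.001, 0.998, 0.057, 0.007]
contact_force: [1.0, 0.6, -0.4]
gripper_width: -0.001
```

>>> {"fn": "step_arm", "kwargs": {
  "moves": [
    [0,0.04,0,0,0,0,0.0],
    [0,0.04,0,0,0,0,0.0],
    [0,0.04,0,0,0,0,0.0],
    [0,0.04,0,0,0,0,0.0],
    [0,0.04,0,0,0,0,0.0],
    [0,0.04,0,0,0,0,0.0],
    [0,0.04,0,0,0,0,0.0],
    [0,0,0,0,0,0,0.0]
  ]
}}

```text
time: 15.5
tool_pos: [0.5689, -0.2374, 0.2259]
tool_rot: [0.0, 0.999, 0.054, -0.0]
contact_force: [-0.4, -0.2, 0.0]
gripper_width: -0.003
```

```bash
python3 - <<'E'
from h import *
look(8);meas(8);print(state()["time"],state()["contact_force"])
p=cv2.imread("pics/side8.png")[:,:,::-1].copy();d=np.load("pics/side8d.npy");C=cloud("side",d)
S=(C[...,:2]-m)@nn;T=(C[...,:2]-m)@tt
k=(p.max(-1)<60)&(abs(T)<.014)&(abs(S+.065)<.014)&(C[...,2]>.055)
print("button z",k.sum(),np.percentile(C[k][:,2],[50,90,99]),"before .0705 max")
q=cv2.imread("pics/top8.png")[:,:,::-1].copy();hsv=cv2.cvtColor(q,cv2.COLOR_RGB2HSV)
red=((hsv[...,0]<6)|(hsv[...,0]>174))&(hsv[...,1]>150)&(hsv[...,2]>120);v,u=np.nonzero(red);k=(u>190)&(u<262)&(v>158)&(v<170);W=ray("top",np.c_[u,v][k],.02)[:,:2]
t=(W-m)@tt;print("red",k.sum(),((W-m)@nn).mean(),t.min(),t.max())
E
```

```text
side orange 1130 s [-0.1294 -0.1289 -0.0079 -0.0054] t [-0.0125  0.016   0.0203] z [0.028  0.0625]
  top s [-0.1288 -0.006 ] t [-0.0128  0.0197] ((-66.8805160522461, 2.863391876220703), (125.33592224121094, 35.198890686035156), 0.2047019600868225)
  blade 287 [-0.0009  0.0969] [-0.0098  0.0018  0.0116] slope [-0.05001218  0.00427119] z 0.03832959446757628
top orange 1271 s [-0.1286 -0.1267 -0.005  -0.0033] t [-0.0173  0.0003  0.018 ] z [0.0596 0.0651]
  top s [-0.1278 -0.0037] t [-0.0173  0.018 ] ((-65.8466796875, 0.7904834747314453), (37.245079040527344, 126.78732299804688), 89.82167053222656)
  blade 628 [0.004 0.097] [-0.0096  0.0006  0.0107] slope [0.00229042 0.00036986] z 0.03977642935575082
15.6 [-0.3479716   0.42640338 -0.11189447]
button z 65 [0.06387944 0.06514188 0.06615859] before .0705 max
red 117 6.685168039186068e-05 -0.058832566288554565 0.058867454147027994
```

View pics/c8.png

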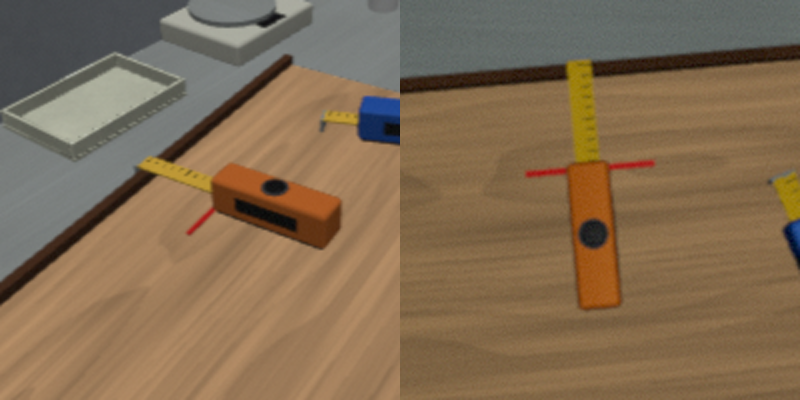

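The rule is on the middle of the red line, square, hooked and locked. The front face is within about 1–2 mm of the line's centre, and the button is flush.

```bash
python3 -c "
from plant import *
print(job_done(), state()['time'])"
```

```text
the job is handed in; nothing more can be done
the job is handed in; nothing more can be done
```

The orange rule is hooked over the outer side of the far strip, drawn out to the red line, set flat, released and then locked. I handed the job in at about 15.6 s.

Last checks, taken with the arm clear:
- **Front face:** about 1–2 mm short of the red line's centre, which is within its 6 mm width. Sideways it is within about 1 mm of the line's middle in the top view, 3 mm in the side view.
- **Square to the strip:** the case is within about 0.2°. The blade fit from the side view showed about 3° of skew, but the side camera sees only part of the blade; the top view gave about 0.1°.
- **Lock button:** down by about 5–6 mm. It reached its stop at 11 N, and its top is now at z ≈ 0.065 m, against 0.0705 m before.
- **Holding:** the case had not moved measurably since I let go, and the hook is still on the strip.
- **Blue rule:** not touched; it looks unmoved in the pictures, though I did not measure it again.

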